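# Isolate the bench fuse unit and draw its blown fuse carrier

### The arm

A 6-joint arm with a two-finger parallel gripper is mounted at the origin on a cart in front of the work surface, level with it; the furniture and walls round the work are solid. World frame = base frame: x ahead of the robot, y to its left, z up, the work surface at z = 0. Lengths are in m, angles in rad, forces in N, time in s.
With the tool pointing down it reaches from about 0.275 to 0.825 m from the base axis. Payload 4.9 kg.
Tool frame: the origin (TCP) lies midway between the tips of the shut fingers; the grasp point (between the pads) lies 19 mm behind it; z points along the fingers, y is the line along which they close (so a half turn about z gives the same grasp; the last joint's range is limited). The gripper opens to 85 mm and grips with 20 to 120 N. Pads are 22 mm wide; open, the fingers measure 114 mm over their backs; the gripper's body (76 mm by 85 mm) begins 54 mm behind the grasp point. The pads swing forward as they close: fully open they stand 13 mm farther back than shut.
Start: joints at [1.052, 0.326, -0.193, 1.052, 0, 1.437], TCP at [0.206, 0.51, 0.208] pointing down, gripper open.
Joint ranges: [-2.65, 2.65], [-0.97, 1.79], [-1.3, 1.35], [-1.93, 2.1], [-1.47, 1.37], [-3.14, 3.14]. Speed limits (rad/s): [2.57, 2.57, 3.14, 3.14, 3.14, 3.14].

### API

Orientations are given as a unit quaternion [w, x, y, z].
In Python, from plant import bot gives the robot as it stands.
- The arm moves only by the tool move_arm, never from a script. Its argument "moves" is a list of rows, each an object of numbers: "x", "y", "z": the shift along the tool's x, y, z scaled (see below); "wx", "wy", "wz": the turn, a rotation vector about the tool's x, y, z scaled (see below); "claw": the opening, from -1 (shut) to 1 (fully open). A call has 1 to 5 rows; each row shifts and turns the commanded pose from where the row before left it, along the tool's axes as they then stand; what a row does not reach is not made up. The controller multiplies each number of a shift by 40 mm and each number of a turn by 0.08 rad. A row lasts 1/8 s, in which the tool goes at most 62.5 mm and 10.7 degrees, less where a joint would pass 70% of its speed; a pose out of reach is approached as far as the arm can. A call with a number of a shift or a turn outside -1 to 1 is refused whole. A call with a gripper value outside its range is refused whole. The fingers move at their own pace and stop on an object; the grip force is fixed at half the most. Time passes only in rows, so rows that do not move let the fingers close. It gives the time, the measured TCP pose, the force, the opening and the grip force at its end, in the units of the state.
- bot.observe(): the state, without advancing time (a new reading comes with each control period).
- bot.capture(name): name is "scene" or "top"; returns the picture (384x512x3 uint8, red, green, blue); there is no depth.
- bot.get_calibration(name): a dict with "fovy" (degrees; the focal length in pixels is half the picture's height over the tangent of half this angle, whatever the lens; pixels are square), "cx", "cy" (the principal point, pixels), "rvec" (rotation vector, rad) and "tvec" (3), from world to camera coordinates, as OpenCV has them. Camera axes: x right, y down, z forward; pixel columns grow to the right and rows downward; lengths in m; the calibration is good to about 2 mm. A picture is of the moment at which its call begins. get_calibration takes no time and is no camera call.
- bot.close_job(): hands the job in; it is judged then, once.
The state is a dict: "t": time; "joint_positions": joint angles; "joint_vel": joint speeds; "joint_torque": joint torques, N m; "ee_pos": TCP position; "tcp_rot": TCP orientation; "ft_force": force on the tool from outside, world axes, zero at the start; "torque": the same for the moment, N m; "grip_width": opening from 0.0 (shut) to 1.0 (fully open); "finger_force": force on a finger pad.
Only numpy, scipy, OpenCV 4.12 (cv2) and the standard library are available. Lean on these libraries where they do the work, as an engineer would, in place of code of your own. Each camera call takes 0.05 s, during which the arm holds its last target. There are 200 camera calls.

### The job

One of the two bench fuse units has blown: a steel striker pin stands up out of the top of its fuse carrier, while the other carrier's pin is flush. Switch the blown unit off by pulling its lever right over towards its front, then pinch the two sprung catches on the sides of its carrier together, lift the carrier straight up until it is about 10 cm above its seat, and finish there, still holding it upright by the squeezed catches. Leave the other unit on with its carrier in place, and leave the meter, the screwdriver and the spare fuse where they lie.

Things in the scene. Friction and masses are not known exactly. Their poses are not given: they have to be found in the camera images.
- unit_blown: The fuse unit that has blown (left or right varies), fixed: a grey steel case 150 (x) by 100 mm (y), top plate 50 mm above its underside. Origin: middle of the underside. x points from its lever end (the front, nearer the robot) to the two output posts at its back (21 mm high), z up. The carrier's opening, 63 x 47 mm, is in the middle of the top plate. No wall rises beside the carrier.
- unit_sound: The other fuse unit, alike in every way (sizes and axes as unit_blown), to be left on.
- carrier_blown: The blown fuse carrier, a black block 60 x 44 x 76 mm with a steel pin, 10 mm thick, standing 12 mm out of its top. Origin: middle of its shoulders' underside, seated 20 mm above the unit's underside; axes as the unit's. Its top is 46 mm above the top plate; copper blades reach 12 mm below the origin. 0.22 kg, varies. A lug at its -x end lies under the lever's interlock finger.
- carrier_sound: The sound fuse carrier, same but for its pin, which is flush (2 mm proud). Leave it seated.
- carrier_blown_catches (a point): Midpoint between the blown carrier's two catches, 54 mm above the carrier's origin (74 mm above the surface when seated). The catches are grey ribbed pads facing the carrier's +y and -y, each 26 mm along x and 36 mm high, from 6 to 42 mm above the top plate; outer faces 54 mm apart when out, 43 mm when squeezed fully in. The fingers hold the carrier by them.
- lever_blown (a joint): Isolator lever of the blown unit, rad: 0 upright, on; 0.8 off, pulled over towards the unit's -x, at its stop. Turns stiffly (about 2.5 N at the bar), stays where left. While on, its steel interlock finger covers the carrier's lug and blocks it; clear from 0.5 rad.
- lever_sound (a joint): Isolator lever of the sound unit, as lever_blown. To be left on.
- lever_blown_bar (a point): The middle of the blown unit's lever's round black cross-bar, which lies along the unit's y, 12 mm thick, 56 mm long over its ends and 90 mm from the pivot. It is 130 mm above the surface when on and 103 mm when off.
- lever_blown_pivot (a point): The axis about which that lever turns (along the unit's y): 48 mm to -x of the unit's origin, 40 mm above its underside, inside the case.
- catch_blown_left (a joint): Catch on the +y side of the blown carrier, m: 0 sprung out, 0.0055 squeezed fully in. Its tooth, 26.5 mm from the middle when out, hooks 3 mm under the edge of the unit's top plate and comes free from 0.003. The spring takes 2 N to start and 6.4 N at the stop.
- catch_blown_right (a joint): Catch on the -y side of the blown carrier, m: 0 sprung out, 0.0055 squeezed fully in. Its tooth, 26.5 mm from the middle when out, hooks 3 mm under the edge of the unit's top plate and comes free from 0.003. The spring takes 2 N to start and 6.4 N at the stop.
- meter: A dark hand-held meter 157 x 77 x 47 mm lying on its back at the left; origin: middle of its underside. Leave it.
- screwdriver: A screwdriver with a red handle, 171 mm long, lying at the right; origin: middle of its underside. Leave it.
- spare_fuse: A new cartridge fuse, white ceramic with brass caps and copper blades, 69 mm long and 24 mm thick, lying at the left front; origin: middle of its underside. Leave it.
Things that resemble listed ones, but are neither listed nor needed, are in the scene too. Leave any turquoise look-alike of the unit_blown alone.

How it is judged:
By the outcome, as a careful person would: the job done as asked, in the order asked, and still so for the second after the job is handed in, while the arm keeps its last pose, push and grip.
It also fails if it takes over 38 s, if anything falls off the work surface, if the arm or the gripper's body presses on something with over 40 N, if the wrist force passes 120 N, or if a joint passes its speed limit or range.

## Working session

There is one attempt and no reset: what is moved stays moved. The work goes in short steps, Python scripts to look and compute and a tool call to move; the robot and the scene stay as the last step left them, time stands still between calls to the robot, and variables do not carry over. Pictures are saved under pics/ and viewed, at most 10 in all, crops included, and the job is handed in when it is done.

Besides the shell and the picture viewer there is one more tool, called after ">>>" as a command line: name --argument value ..., lists and objects as JSON in quotes. move_arm: Moves the arm, as the interface text tells. Its arguments: {"type":"object","properties":{"moves":{"type":"array"}},"required":["moves"]}

```bash
mkdir -p pics; cat > h.py <<'E'
import numpy as np, cv2
from plant import bot
def cal(n):
    c=bot.get_calibration(n); f=192/np.tan(np.radians(c['fovy'])/2)
    K=np.array([[f,0,c['cx']],[0,f,c['cy']],[0,0,1.]])
    R=cv2.Rodrigues(np.array(c['rvec'],float))[0]; return K,R,np.array(c['tvec'],float)
def ray(n,uv):
    K,R,t=cal(n); d=R.T@np.linalg.inv(K)@np.array([uv[0],uv[1],1.]); return -R.T@t,d/np.linalg.norm(d)
def plane(n,uv,z):
    o,d=ray(n,uv); return o+d*(z-o[2])/d[2]
def tri(a,b):
    o1,d1=ray('scene',a);o2,d2=ray('top',b)
    s=np.linalg.lstsq(np.c_[d1,-d2],o2-o1,rcond=None)[0]
    p,q=o1+s[0]*d1,o2+s[1]*d2; return (p+q)/2,np.linalg.norm(p-q)
def proj(n,p):
    K,R,t=cal(n); q=K@(R@np.array(p)+t); return q[:2]/q[2]
E
python3 - <<'E'
from h import *
for n in('scene','top'):
    im=bot.capture(n)[:,:,::-1]; cv2.imwrite(f'pics/{n}0.png',im)
    cv2.imwrite(f'pics/{n}0b.png',cv2.resize(im,(800,600),interpolation=cv2.INTER_CUBIC))
    print(n,bot.get_calibration(n))
print(bot.observe())
E
```

```text
scene {'fovy': 45.66972346729155, 'cx': 258.5138644491708, 'cy': 194.22937794292383, 'rvec': array([ 0.9757288 , -2.06209602,  1.3738931 ]), 'tvec': array([0.4022711 , 0.2527661 , 1.26499488])}
top {'fovy': 50.91931404267058, 'cx': 258.2999767417713, 'cy': 191.85504778310707, 'rvec': array([ 2.18132093, -2.18099097,  0.1289263 ]), 'tvec': array([0.08735383, 0.53157312, 1.43492952])}
{'t': 0.1, 'joint_positions': array([ 1.05180756e+00,  3.26888316e-01, -1.93488017e-01,  1.05198940e+00,
        3.68204081e-05,  1.43659860e+00]), 'joint_vel': array([ 1.12899890e-03, -1.24051627e-03,  3.41697419e-04,  5.48987829e-05,
        3.65161199e-05, -3.93624006e-04]), 'joint_torque': array([ 4.18453092e-04, -4.44237363e+01,  2.63038176e+01,  7.89196434e-03,
       -1.59620781e-04, -6.04378307e-07]), 'ee_pos': array([0.20615053, 0.50930589, 0.20746849]), 'tcp_rot': array([-2.69184186e-04,  1.91210719e-01,  9.81548697e-01, -7.37318230e-04]), 'ft_force': array([ 0.11125578,  0.55681117, -0.32172513]), 'torque': array([ 0.00776104, -0.03922144, -0.0034399 ]), 'finger_force': 0.0, 'grip_width': 0.9959597762717691}
```

View pics/scene0b.png

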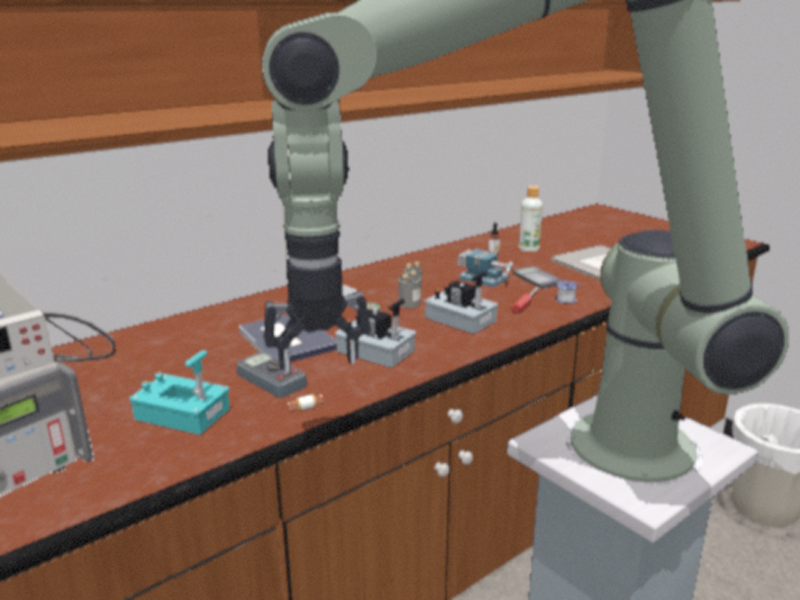

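View pics/top0b.png

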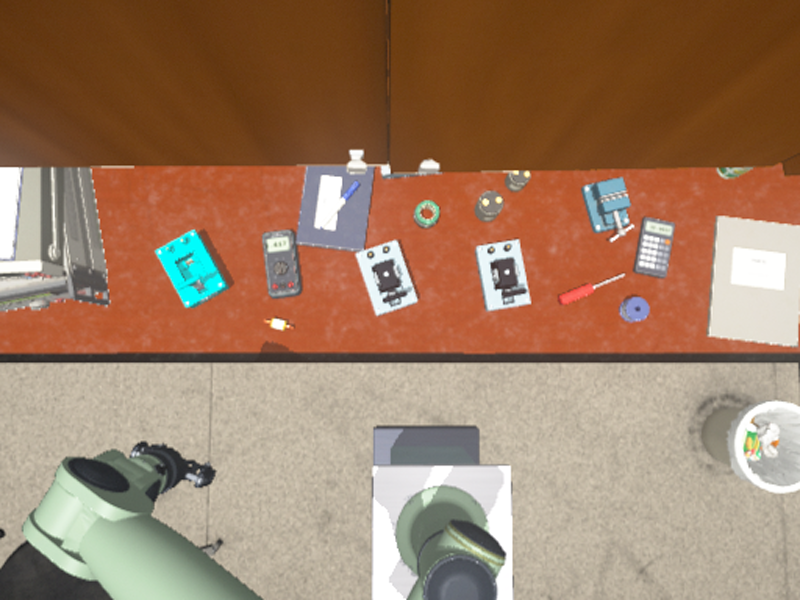

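The scene view shows two grey units at about (241,214) and (296,194) in original pixels. The top view shows them at (248,177) and (322,176). The turquoise look-alike at (123,172) in the top view is not a candidate. Next I'll enlarge both grey units to compare their pins.

```bash
python3 - <<'E'
from h import *
t=cv2.imread('pics/top0.png')[148:206,222:346]; s=cv2.imread('pics/scene0.png')[172:236,205:329]
f=lambda a:cv2.resize(a,None,fx=6.4,fy=4.8 if 0 else 6.4,interpolation=cv2.INTER_CUBIC)[:, :790]
cv2.imwrite('pics/cropT.png',f(t));cv2.imwrite('pics/cropS.png',f(s))
E
```

```text
(no output)
```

View pics/cropT.png

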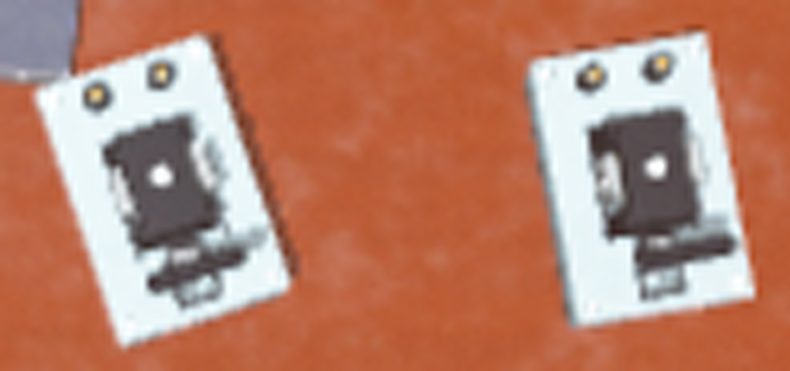

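View pics/cropS.png

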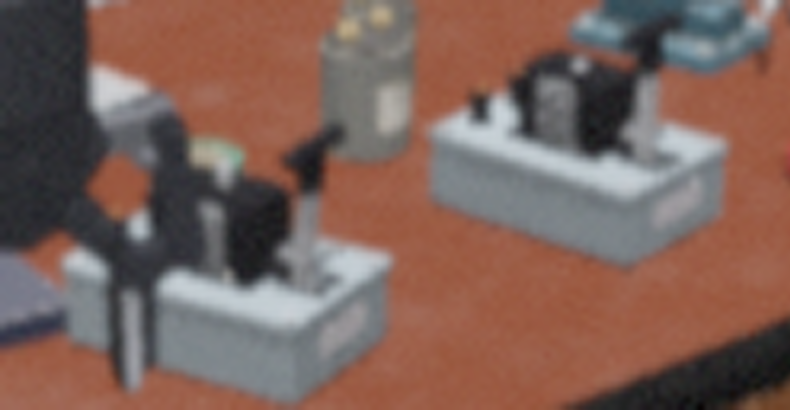

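Candidates in the top crop: the left unit's pin is at (161,176) and the right unit's pin is at (656,167). In the scene crop the left carrier has a tall grey pin at about (226,168) rising above its block. The right carrier shows only a flush disc at (580,66). **The left unit is the blown one**, and both levers are upright. Next I'll measure it.

```bash
python3 - <<'E'
from h import *
im=cv2.imread('pics/top0.png'); h=cv2.cvtColor(im,cv2.COLOR_BGR2HSV)
m=((h[:,:,2]>195)&(h[:,:,1]<45)).astype(np.uint8)*255
roi=np.zeros_like(m); roi[148:206,222:275]=m[148:206,222:275]
n,l,st,_=cv2.connectedComponentsWithStats(roi); k=1+np.argmax(st[1:,4]); 
pts=cv2.findNonZero((l==k).astype(np.uint8)); r=cv2.minAreaRect(cv2.convexHull(pts)); print('rect',r)
b=cv2.boxPoints(r); W=np.array([plane('top',p,.05) for p in b]); print(b.round(1),W.round(4)); print('centre',W.mean(0), [np.linalg.norm(W[i]-W[i-1]).round(4) for i in range(4)])
for i in range(4):
    d=W[i]-W[i-1]; print(np.degrees(np.arctan2(d[1],d[0])).round(2))
T=lambda p:(p[0]/6.4+222-.42,p[1]/6.4+148-.42); S=lambda p:(p[0]/6.4+205-.42,p[1]/6.4+172-.42)
for nm,s,t in [('pin',(228,162),(161,176)),('barR end',(338,130),(243,250)),('barL end',(292,158),(153,280)),('bar mid',(313,146),(198,266)),('front-right corner',(392,262),(293,287)),('front-left',(297,322),(124,346)),
 ('pinR',(580,66),(656,167))]:
    print(nm,*[np.round(v,4) for v in tri(S(s),T(t))], proj('top',tri(S(s),T(t))[0]).round(1))
for nm,t in [('postL',(96,95)),('postR',(161,73))]: print(nm,plane('top',T(t),.071).round(4))
E
```

```text
rect ((246.80133056640625, 176.7538299560547), (43.18918991088867, 27.945945739746094), 71.07535552978516)
[[226.6 160.9]
 [253.  151.8]
 [267.  192.6]
 [240.6 201.7]] [[0.6405 0.2014 0.05  ]
 [0.6737 0.1068 0.05  ]
 [0.5263 0.0569 0.05  ]
 [0.4939 0.1508 0.05  ]]
centre [0.58359061 0.12898496 0.05      ] [np.float64(0.155), np.float64(0.1003), np.float64(0.1556), np.float64(0.0993)]
19.05
-70.65
-161.29
109.03
pin [0.5798 0.1276 0.1107] 0.0029 [247.1 175.3]
barR end [0.5382 0.0848 0.1312] 0.0017 [259.7 186.8]
barL end [0.5213 0.131  0.1331] 0.0042 [246.  191.7]
bar mid [0.5298 0.1085 0.131 ] 0.0015 [252.7 189.3]
front-right corner [0.527  0.0554 0.0493] 0.0006 [267.4 192.5]
front-left [0.4933 0.1488 0.0549] 0.0015 [241.1 201.8]
pinR [ 0.5873 -0.1399  0.0979] 0.0021 [324.3 173.9]
postL [0.6313 0.1649 0.071 ]
postR [0.6437 0.1291 0.071 ]
```

>>> move_arm --moves '[{"wz":-1,"claw":-1},{"wz":-1,"claw":-1},{"wz":-1,"claw":-1},{"wz":-1,"claw":-1},{"wz":-1,"claw":-1}]'

```text
schema error: expected keys x, y, z, wx, wy, wz, claw
```

>>> move_arm --moves '[{"wz":-1,"claw":-1},{"wz":-1,"claw":-1},{"wz":-1,"claw":-1},{"wz":-0.95,"claw":-1},{"claw":-1}]'

```text
schema error: expected keys x, y, z, wx, wy, wz, claw
```

```bash
cat >> h.py <<'E'
from scipy.spatial.transform import Rotation as Ro
def unit(x,y,z,c=(0.579,0.1265),yaw=0.3325):
    return np.array([c[0]+x*np.cos(yaw)-y*np.sin(yaw),c[1]+x*np.sin(yaw)+y*np.cos(yaw),z])
def go(x,y,z,yaw=0.3325):
    o=bot.observe(); R=Ro.from_quat(np.roll(o['tcp_rot'],-1)); T=Ro.from_matrix(np.array([[-np.cos(yaw),-np.sin(yaw),0],[-np.sin(yaw),np.cos(yaw),0],[0,0,-1]]).T.T)
    print('units shift',(R.inv().apply(unit(x,y,z)-o['ee_pos'])/.04).round(2),'turn',((R.inv()*T).as_rotvec()/.08).round(2),'t',o['t'],'ee',o['ee_pos'].round(4),'f',o['ft_force'].round(1))
E
python3 -c "
from h import *
go(-.024,0,.18); go(0,0,.054)"
```

```text
units shift [-11.78  -5.76   0.69] turn [-0.02 -0.01 -8.97] t 0.1 ee [0.2062 0.5093 0.2075] f [ 0.1  0.6 -0.3]
units shift [-12.23  -5.37   3.84] turn [-0.02 -0.01 -8.97] t 0.1 ee [0.2062 0.5093 0.2075] f [ 0.1  0.6 -0.3]
```

>>> move_arm --moves '[{"x":0,"y":0,"z":0,"wx":0,"wy":0,"wz":-1,"claw":-1},{"x":0,"y":0,"z":0,"wx":0,"wy":0,"wz":-1,"claw":-1},{"x":0,"y":0,"z":0,"wx":0,"wy":0,"wz":-1,"claw":-1},{"x":0,"y":0,"z":0,"wx":0,"wy":0,"wz":-1,"claw":-1},{"x":0,"y":0,"z":0,"wx":0,"wy":0,"wz":-1,"claw":-1}]'

```text
t: 0.72
ee_pos: [0.2063, 0.5095, 0.2077]
tcp_rot: [-0.0, -0.009, 1.0, -0.0]
ft_force: [-0.7, 0.2, 0.2]
grip_width: -0.005
finger_force: 0.0
```

>>> move_arm --moves '[{"x":0,"y":0,"z":0,"wx":0,"wy":0,"wz":-1,"claw":-1},{"x":0,"y":0,"z":0,"wx":0,"wy":0,"wz":-1,"claw":-1},{"x":0,"y":0,"z":0,"wx":0,"wy":0,"wz":-1,"claw":-1},{"x":0,"y":0,"z":0,"wx":0,"wy":0,"wz":-1,"claw":-1},{"x":0,"y":0,"z":0,"wx":0,"wy":0,"wz":0,"claw":-1}]'

```text
t: 1.35
ee_pos: [0.2063, 0.5095, 0.2078]
tcp_rot: [-0.0, -0.166, 0.986, -0.0]
ft_force: [-0.4, -0.0, 0.1]
grip_width: 0.007
finger_force: 0.0
```

```bash
python3 -c "
from h import *
go(-.024,0,.18)"
```

```text
units shift [ -5.06 -12.1    0.7 ] turn [-0.01 -0.01  0.02] t 1.35 ee [0.2063 0.5095 0.2078] f [-0.4 -0.   0.1]
```

>>> move_arm --moves '[{"x":-0.4,"y":-0.93,"z":0,"wx":0,"wy":0,"wz":0,"claw":-1},{"x":-0.4,"y":-0.93,"z":0,"wx":0,"wy":0,"wz":0,"claw":-1},{"x":-0.4,"y":-0.93,"z":0,"wx":0,"wy":0,"wz":0,"claw":-1},{"x":-0.4,"y":-0.93,"z":0,"wx":0,"wy":0,"wz":0,"claw":-1},{"x":-0.4,"y":-0.93,"z":0,"wx":0,"wy":0,"wz":0,"claw":-1}]'

```text
t: 1.98
ee_pos: [0.3439, 0.3594, 0.2081]
tcp_rot: [-0.0, -0.166, 0.986, -0.0]
ft_force: [0.4, -0.4, -1.2]
grip_width: -0.002
finger_force: 0.0
```

>>> move_arm --moves '[{"x":-0.4,"y":-0.93,"z":0,"wx":0,"wy":0,"wz":0,"claw":-1},{"x":-0.4,"y":-0.93,"z":0,"wx":0,"wy":0,"wz":0,"claw":-1},{"x":-0.4,"y":-0.93,"z":0,"wx":0,"wy":0,"wz":0,"claw":-1},{"x":-0.4,"y":-0.93,"z":0,"wx":0,"wy":0,"wz":0,"claw":-1},{"x":-0.4,"y":-0.93,"z":0,"wx":0,"wy":0,"wz":0,"claw":-1}]'

```text
t: 2.6
ee_pos: [0.4806, 0.21, 0.2081]
tcp_rot: [-0.0, -0.166, 0.986, 0.0]
ft_force: [0.3, 0.2, -0.9]
grip_width: -0.001
finger_force: 0.0
```

>>> move_arm --moves '[{"x":-0.4,"y":-0.93,"z":0,"wx":0,"wy":0,"wz":0,"claw":-1},{"x":-0.4,"y":-0.93,"z":0,"wx":0,"wy":0,"wz":0,"claw":-1},{"x":-0.3,"y":-0.93,"z":0,"wx":0,"wy":0,"wz":0,"claw":-1},{"x":0,"y":0,"z":0,"wx":0,"wy":0,"wz":0,"claw":-1}]'

```text
t: 3.1
ee_pos: [0.5595, 0.1181, 0.2077]
tcp_rot: [-0.0, -0.164, 0.986, -0.0]
ft_force: [-1.5, -0.4, 0.6]
grip_width: 0.001
finger_force: 0.0
```

```bash
python3 - <<'E'
from h import *
go(-.024,0,.18); go(-.024,0,.118)
a=bot.capture('scene')[:,:,::-1];b=bot.capture('top')[:,:,::-1]
cv2.imwrite('pics/s1.png',a);cv2.imwrite('pics/t1.png',b)
f=lambda a:cv2.resize(a,None,fx=6,fy=6,interpolation=cv2.INTER_CUBIC)
cv2.imwrite('pics/c1.png',np.hstack([f(a[150:240,200:266]),f(b[135:225,222:288])]))
E
```

```text
units shift [0.07 0.04 0.69] turn [-0.   -0.   -0.03] t 3.1 ee [0.5595 0.1181 0.2077] f [-1.5 -0.4  0.6]
units shift [0.07 0.04 2.24] turn [-0.   -0.   -0.03] t 3.1 ee [0.5595 0.1181 0.2077] f [-1.5 -0.4  0.6]
```

View pics/c1.png

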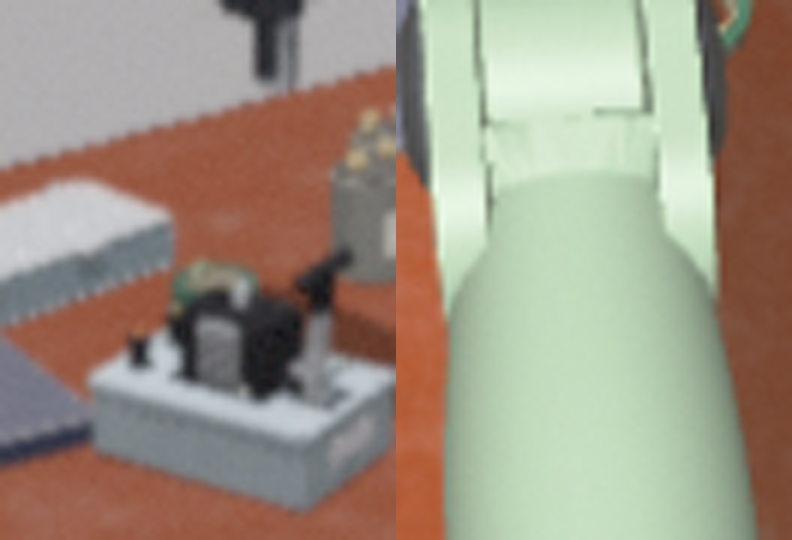

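The left crop confirms that the pin stands about 12 mm proud at crop (240,290), with the lever bar at (325,275). The top view is covered by the arm. I'll check my pose estimate against this clear scene view by casting rays at known heights.

```bash
python3 - <<'E'
from h import *
S=lambda p:(p[0]/6+200-.42,p[1]/6+150-.42)
ux=np.array([np.cos(.3325),np.sin(.3325)]);uy=np.array([-ux[1],ux[0]])
for nm,p,z,e in [('pin',(240,284),.108,(0,0)),('barR',(348,257),.13,(-.048,-.025)),('barL',(301,284),.13,(-.048,.025)),('FR',(396,379),.05,(-.075,-.05)),('FL',(310,448),.05,(-.075,.05)),('BL',(90,380),.05,(.075,.05))]:
    q=plane('scene',S(p),z)[:2]; print(nm,q.round(4),'origin est',(q-ux*e[0]-uy*e[1]).round(4))
E
```

```text
pin [0.585  0.1247] origin est [0.585  0.1247]
barR [0.5359 0.0848] origin est [0.5731 0.1241]
barL [0.522  0.1297] origin est [0.5756 0.1217]
FR [0.5248 0.058 ] origin est [0.5794 0.1298]
FL [0.4862 0.1525] origin est [0.5734 0.1297]
BL [0.6361 0.196 ] origin est [0.5815 0.1243]
```

>>> move_arm --moves '[{"x":0.05,"y":0.05,"z":0.8,"wx":0,"wy":0,"wz":0,"claw":-1},{"x":0,"y":0,"z":0.8,"wx":0,"wy":0,"wz":0,"claw":-1},{"x":0,"y":0,"z":0.5,"wx":0,"wy":0,"wz":0,"claw":-1},{"x":0,"y":0,"z":0.2,"wx":0,"wy":0,"wz":0,"claw":-1},{"x":0,"y":0,"z":0,"wx":0,"wy":0,"wz":0,"claw":-1}]'

```text
t: 3.82
ee_pos: [0.5551, 0.1221, 0.1162]
tcp_rot: [-0.0, -0.167, 0.986, 0.0]
ft_force: [-0.4, -0.4, 0.1]
grip_width: -0.002
finger_force: 0.0
```

>>> move_arm --moves '[{"x":0.2,"y":0,"z":0,"wx":0,"wy":0,"wz":0,"claw":-1},{"x":0.2,"y":0,"z":0,"wx":0,"wy":0,"wz":0,"claw":-1},{"x":0,"y":0,"z":0,"wx":0,"wy":0,"wz":0,"claw":-1}]'

```text
t: 4.2
ee_pos: [0.5399, 0.116, 0.1167]
tcp_rot: [0.0, -0.167, 0.986, -0.0]
ft_force: [-0.1, 0.2, 0.9]
grip_width: -0.003
finger_force: 0.0
```

```bash
python3 - <<'E'
from h import *
a=bot.capture('scene')[:,:,::-1]
cv2.imwrite('pics/c2.png',cv2.resize(a[150:240,190:280],None,fx=6,fy=6,interpolation=cv2.INTER_CUBIC))
print(bot.observe()['ft_force'])
E
```

```text
[ 0.83512416 -0.94416779 -0.42763405]
```

View pics/c2.png

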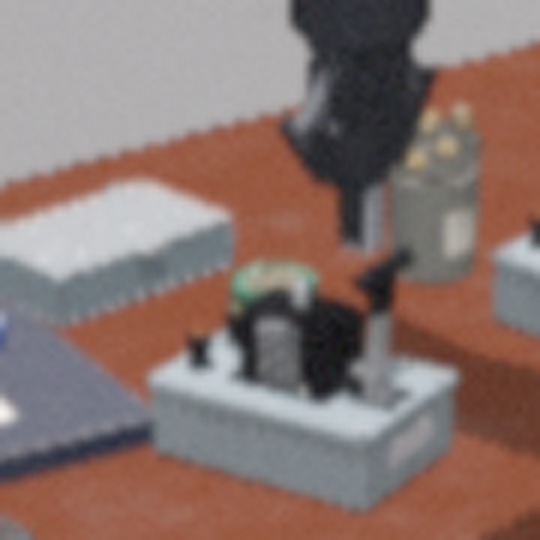

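The fingertips at crop (360,250) look as if they are above and behind the bar at (385,275), and not touching it. I'll compare them with the projected TCP.

```bash
python3 - <<'E'
from h import *
e=bot.observe()['ee_pos']; c=lambda p:((proj('scene',p)+.42-[190,150])*6).round(0)
print(e,'tcp',c(e)); 
for d in (.01,.02,.03,.04): print(d,c(e+[0,0,d]))
for y in(-.028,0,.028): print('bar',y,c(unit(-.048,y,.13)))
for y in (-.05,.05): print('front plate',c(unit(-.075,y,.05)), 'back',c(unit(.075,y,.05)))
print('pin',c(unit(0,0,.108)))
E
```

```text
[0.54043508 0.1160333  0.1167068 ] tcp [360. 290.]
0.01 [360. 273.]
0.02 [360. 257.]
0.03 [360. 240.]
0.04 [359. 224.]
bar -0.028 [401. 253.]
bar 0 [375. 269.]
bar 0.028 [347. 286.]
front plate [461. 378.] back [248. 323.]
front plate [368. 443.] back [149. 382.]
pin [304. 288.]
```

```bash
python3 - <<'E'
from h import *
print('c1 tcp',(proj('scene',[.5595,.1181,.2077])+.42-[200,150])*6, 'seen (270-290,85)')
e=np.array([.20615,.5093,.20747]); yv=np.array([np.cos(np.radians(68)),np.sin(np.radians(68)),0])
for s in(-1,1):
  for k in (0,.013):
    p=e+s*.0425*yv+[0,0,k]; print('start open tip',s,k,'scene800',proj('scene',p)/.64,'top800',proj('top',p)/.64)
# patch by colour: red surface below tip now
a=bot.capture('scene'); h=cv2.cvtColor(a,cv2.COLOR_RGB2HSV)
for r in range(184,204): print(r,' '.join('%3d'%v for v in h[r,244:260,1]))
E
```

```text
c1 tcp [274.41600557 129.22298282] seen (270-290,85)
start open tip -1 0 scene800 [348.32149659 384.80233388] top800 [210.93152574 463.50849106]
start open tip -1 0.013 scene800 [348.05614969 376.98086194] top800 [209.03412967 464.58746763]
start open tip 1 0 scene800 [290.50905887 393.4632792 ] top800 [171.06813635 447.14810357]
start open tip 1 0.013 scene800 [289.95298656 385.50438769] top800 [168.75236535 448.05314301]
184 142 141 111  31  24  39  19  10  10  28  85  52  12   7   9  15
185 140 137 108  44  21  27  15  13  12  30  89  57  17   9  11  16
186 144 139 116  46  15  27  18  13  10  28  89  53  14  12  11  11
187 140 128 104  39  27  31  13  11  12  26  87  55  10   9   7   9
188 136 131 110  31  42  32  19  11  10  30  89  48  17   9   9  11
189 137 132 108  35  30  25  11  11  13  30  87  49  12   9  11  11
190 139 133  97  34  11  12  12   5  10  39  88  48  13   8  12  13
191 139 131 100  57  36  36  22  25  44  78  95  54  15   6  11  14
192 138 128 121 106  93  87  70  68  89 109  99  49   8  14   4  12
193 136 130 126 123 123 122 119 107 108 104  65  23  15   5   7   8
194 140 137 135 132 134 133 127 107  80  55  34  25  17  14  14  14
195 143 143 144 144 141 123 106  60  30  24  28  56  58  28  21  16
196 143 140 146 148 136 103  55  25  23  38  17  86  92  74  60  51
197 139 143 145 143 135 119  56  30  28  29  29 111 133 127 118 108
198 137 134 138 145 146 140 127 102  32  43  38 130 150 146 145 144
199 124 136 132 134 144 152 147 127  60  15  73 130 149 151 145 142
200  78  89 108 121 133 142 142 123  78  41  46 131 149 143 140 140
201  16  30  51  48  97 121 140 110  47  10  49 122 144 144 137 140
202  29  23  15  23  16  70 114  79  19  12  31 106 149 144 142 138
203  44  28  40  46  39  32  76  56  11   7  16  85 143 142 138 136
```

The tips show about 24 mm higher in the image than the reported TCP, in both this picture and the previous one, while their column agrees. That also explains why there was no contact. I'll back off the bar, go down carefully and measure the tip again.

>>> move_arm --moves '[{"x":-0.35,"y":0.07,"z":0,"wx":0,"wy":0,"wz":0,"claw":-1},{"x":0,"y":0,"z":0.2,"wx":0,"wy":0,"wz":0,"claw":-1},{"x":0,"y":0,"z":0.2,"wx":0,"wy":0,"wz":0,"claw":-1},{"x":0,"y":0,"z":0,"wx":0,"wy":0,"wz":0,"claw":-1}]'

```text
t: 4.8
ee_pos: [0.5516, 0.1233, 0.0988]
tcp_rot: [-0.001, -0.167, 0.986, 0.0]
ft_force: [0.4, -0.2, -0.8]
grip_width: 0.006
finger_force: 0.0
```

```bash
python3 - <<'E'
from h import *
a=bot.capture('scene')[:,:,::-1]
cv2.imwrite('pics/c3.png',cv2.resize(a[160:220,210:270],None,fx=9,fy=9,interpolation=cv2.INTER_CUBIC))
go(-.048,0,.1); c=lambda p:((proj('scene',p)+.45-[210,160])*9).round(0)
e=bot.observe()['ee_pos']; print('tcp',c(e),c(e+[0,0,.02]))
E
```

```text
units shift [ 0.54 -0.14 -0.01] turn [ 0.01 -0.02  0.03] t 4.85 ee [0.5521 0.1233 0.0994] f [ 0.3 -0.1  1. ]
tcp [326. 383.] [326. 334.]
```

View pics/c3.png

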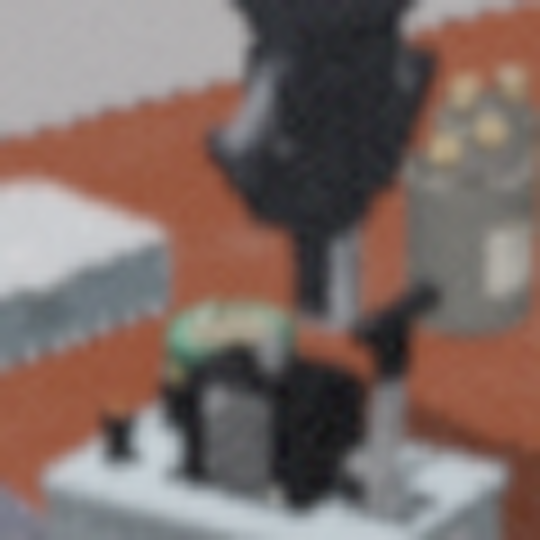

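The tips are at crop (325,325) and the TCP projects to (326,383), so the tips sit about 23 mm above the reported TCP (at about z=0.123) and clear of the carrier. I'll go 10 mm lower and start pulling.

>>> move_arm --moves '[{"x":0,"y":-0.14,"z":0.25,"wx":0,"wy":0,"wz":0,"claw":-1},{"x":0.2,"y":0,"z":0,"wx":0,"wy":0,"wz":0,"claw":-1},{"x":0.2,"y":0,"z":0,"wx":0,"wy":0,"wz":0,"claw":-1},{"x":0,"y":0,"z":0,"wx":0,"wy":0,"wz":0,"claw":-1}]'

```text
t: 5.35
ee_pos: [0.539, 0.1126, 0.0905]
tcp_rot: [0.0, -0.167, 0.986, -0.0]
ft_force: [-0.3, 0.4, 0.3]
grip_width: 0.0
finger_force: 0.0
```

>>> move_arm --moves '[{"x":0.2,"y":0,"z":0.0,"wx":0,"wy":0,"wz":0,"claw":-1},{"x":0,"y":0,"z":0,"wx":0,"wy":0,"wz":0,"claw":-1}]'

```text
t: 5.6
ee_pos: [0.5316, 0.1101, 0.0904]
tcp_rot: [-0.0, -0.167, 0.986, -0.0]
ft_force: [1.3, -0.1, -0.6]
grip_width: -0.001
finger_force: 0.2
```

```bash
python3 - <<'E'
from h import *
go(-.096,0,.072)
a=bot.capture('scene')[:,:,::-1]
cv2.imwrite('pics/c4.png',cv2.resize(a[160:220,210:270],None,fx=9,fy=9,interpolation=cv2.INTER_CUBIC))
E
```

```text
units shift [1.15 0.   0.46] turn [-0.   -0.    0.03] t 5.6 ee [0.5316 0.1101 0.0904] f [ 1.3 -0.1 -0.6]
```

View pics/c4.png

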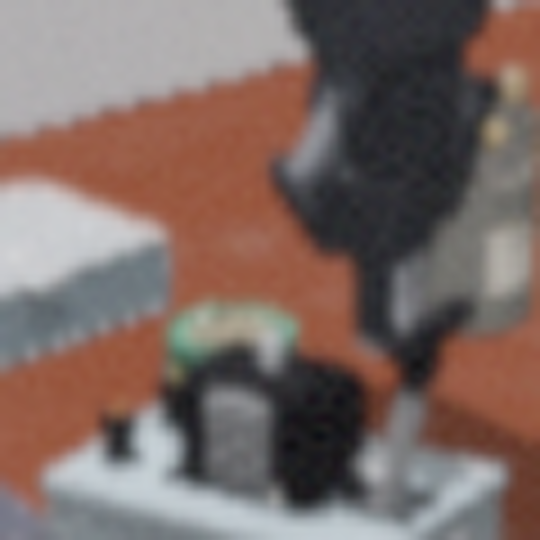

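The lever is now tilting, with its bar at about crop (430,330), and the tips are behind it. I'll keep pulling.

>>> move_arm --moves '[{"x":0.25,"y":0,"z":0.05,"wx":0,"wy":0,"wz":0,"claw":-1},{"x":0.25,"y":0,"z":0.1,"wx":0,"wy":0,"wz":0,"claw":-1},{"x":0.25,"y":0,"z":0.15,"wx":0,"wy":0,"wz":0,"claw":-1},{"x":0,"y":0,"z":0,"wx":0,"wy":0,"wz":0,"claw":-1}]'

```text
t: 6.15
ee_pos: [0.5014, 0.0998, 0.0774]
tcp_rot: [-0.002, -0.167, 0.986, -0.0]
ft_force: [0.1, -0.1, -0.1]
grip_width: -0.003
finger_force: 0.0
```

>>> move_arm --moves '[{"x":0.15,"y":0,"z":0.1,"wx":0,"wy":0,"wz":0,"claw":-1},{"x":0.1,"y":0,"z":0.05,"wx":0,"wy":0,"wz":0,"claw":-1},{"x":0,"y":0,"z":0,"wx":0,"wy":0,"wz":0,"claw":-1}]'

```text
t: 6.52
ee_pos: [0.496, 0.0976, 0.0729]
tcp_rot: [0.002, -0.167, 0.986, 0.0]
ft_force: [4.7, 2.9, 1.0]
grip_width: -0.003
finger_force: 2.3
```

>>> move_arm --moves '[{"x":0.1,"y":0,"z":0,"wx":0,"wy":0,"wz":0,"claw":-1},{"x":0,"y":0,"z":0,"wx":0,"wy":0,"wz":0,"claw":-1}]'

```text
t: 6.78
ee_pos: [0.4952, 0.097, 0.0738]
tcp_rot: [0.005, -0.167, 0.986, 0.001]
ft_force: [8.5, 4.7, 2.2]
grip_width: -0.002
finger_force: 4.1
```

```bash
python3 - <<'E'
from h import *
go(-.096,0,.072)
a=bot.capture('scene')[:,:,::-1]
cv2.imwrite('pics/c5.png',cv2.resize(a[160:220,220:280],None,fx=9,fy=9,interpolation=cv2.INTER_CUBIC))
c=lambda p:((proj('scene',p)+.45-[220,160])*9).round(0)
for th in(.5,.6,.7,.8): print(th,[c(unit(-.048-.09*np.sin(th),y,.04+.09*np.cos(th))) for y in(-.028,0,.028)])
E
```

```text
units shift [0.18 0.01 0.04] turn [-0.    0.12  0.04] t 6.775 ee [0.4952 0.097  0.0738] f [8.5 4.7 2.2]
0.5 [array([430., 340.]), array([391., 366.]), array([351., 392.])]
0.6 [array([447., 356.]), array([409., 382.]), array([369., 408.])]
0.7 [array([464., 373.]), array([425., 399.]), array([386., 426.])]
0.8 [array([479., 392.]), array([441., 418.]), array([402., 445.])]
```

View pics/c5.png

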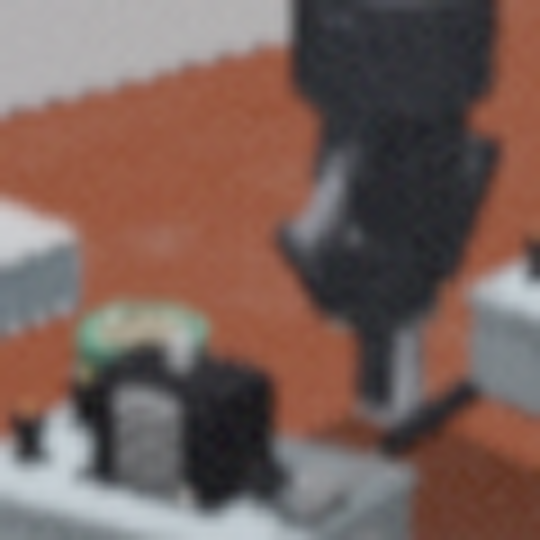

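The bar ends at about crop (475,390) and (390,445) match 0.8 rad, and the force rose to about 10 N, so the lever is at its stop. I'll retreat, rise and open.

>>> move_arm --moves '[{"x":-0.3,"y":0,"z":-0.3,"wx":0,"wy":0,"wz":0,"claw":-1},{"x":-0.1,"y":0,"z":-1,"wx":0,"wy":0,"wz":0,"claw":-1},{"x":0,"y":0,"z":-1,"wx":0,"wy":0,"wz":0,"claw":0},{"x":-0.6,"y":0,"z":0,"wx":0,"wy":0,"wz":0,"claw":1},{"x":-0.8,"y":0,"z":0,"wx":0,"wy":0,"wz":0,"claw":1}]'

```text
t: 7.45
ee_pos: [0.5579, 0.1192, 0.1645]
tcp_rot: [-0.001, -0.167, 0.986, -0.0]
ft_force: [1.1, 0.9, 0.6]
grip_width: 0.638
finger_force: 0.0
```

>>> move_arm --moves '[{"x":-0.5,"y":0,"z":0,"wx":0,"wy":0,"wz":0,"claw":1},{"x":0,"y":0,"z":0,"wx":0,"wy":0,"wz":0,"claw":1},{"x":0,"y":0,"z":0,"wx":0,"wy":0,"wz":0,"claw":1}]'

```text
t: 7.82
ee_pos: [0.5757, 0.1257, 0.1635]
tcp_rot: [-0.001, -0.167, 0.986, -0.0]
ft_force: [-0.3, 1.2, -0.7]
grip_width: 0.998
finger_force: 0.0
```

```bash
python3 - <<'E'
from h import *
go(0,0,.05); print(bot.observe()['grip_width'])
E
```

```text
units shift [-0.09 -0.01  2.84] turn [ 0.   -0.03  0.03] t 7.825 ee [0.5757 0.1257 0.1635] f [-0.3  1.2 -0.7]
0.998397123724255
```

>>> move_arm --moves '[{"x":-0.08,"y":0,"z":0.8,"wx":0,"wy":0,"wz":0,"claw":1},{"x":0,"y":0,"z":0.8,"wx":0,"wy":0,"wz":0,"claw":1},{"x":0,"y":0,"z":0.8,"wx":0,"wy":0,"wz":0,"claw":1},{"x":0,"y":0,"z":0.6,"wx":0,"wy":0,"wz":0,"claw":1},{"x":0,"y":0,"z":0,"wx":0,"wy":0,"wz":0,"claw":1}]'

```text
t: 8.45
ee_pos: [0.5774, 0.1266, 0.0425]
tcp_rot: [-0.003, -0.167, 0.986, 0.0]
ft_force: [0.0, -0.1, -0.2]
grip_width: 1.002
finger_force: 0.0
```

```bash
python3 - <<'E'
from h import *
go(0,0,.03)
a=bot.capture('scene')[:,:,::-1]
cv2.imwrite('pics/c6.png',cv2.resize(a[150:225,205:280],None,fx=8,fy=8,interpolation=cv2.INTER_CUBIC))
c=lambda p:((proj('scene',p)+.44-[205,150])*8).round(0)
for s in(1,-1):
  for z in(.053,.065,.077,.089): print(s,z,c(unit(-.003,s*.0425,z)))
E
```

```text
units shift [-0.04 -0.02  0.31] turn [ 0.01 -0.06  0.03] t 8.45 ee [0.5774 0.1266 0.0425] f [ 0.  -0.1 -0.2]
1 0.053 [237. 538.]
1 0.065 [237. 513.]
1 0.077 [236. 487.]
1 0.089 [236. 461.]
-1 0.053 [346. 468.]
-1 0.065 [346. 443.]
-1 0.077 [345. 418.]
-1 0.089 [345. 393.]
```

View pics/c6.png

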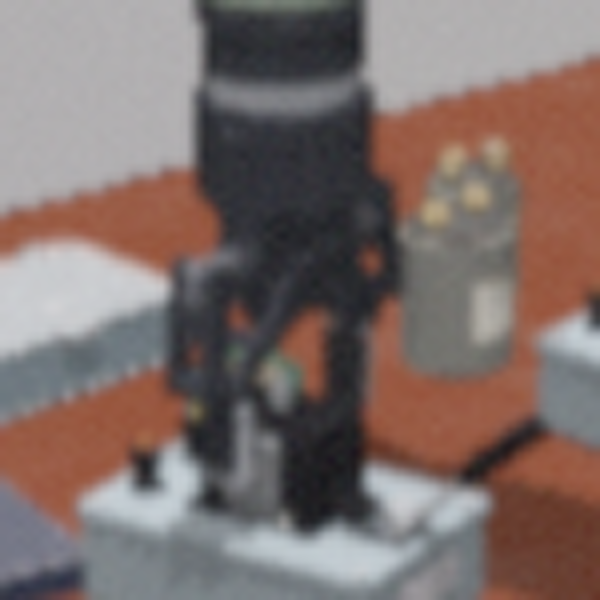

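The open fingers straddle the carrier. The left tip is at about crop (225,480), which puts it at z≈0.078, well above the plate. I'll go down in small steps and watch the force.

>>> move_arm --moves '[{"x":-0.04,"y":0,"z":0.1,"wx":0,"wy":0,"wz":0,"claw":1},{"x":0,"y":0,"z":0.1,"wx":0,"wy":0,"wz":0,"claw":1},{"x":0,"y":0,"z":0,"wx":0,"wy":0,"wz":0,"claw":1}]'

```text
t: 8.88
ee_pos: [0.5819, 0.1276, 0.0364]
tcp_rot: [0.0, -0.167, 0.986, -0.0]
ft_force: [0.2, -0.5, -0.1]
grip_width: 1.001
finger_force: 0.0
```

>>> move_arm --moves '[{"x":0,"y":0,"z":0.1,"wx":0,"wy":0,"wz":0,"claw":1},{"x":0,"y":0,"z":0.06,"wx":0,"wy":0,"wz":0,"claw":1},{"x":0,"y":0,"z":0,"wx":0,"wy":0,"wz":0,"claw":1}]'

```text
t: 9.25
ee_pos: [0.5816, 0.1276, 0.0295]
tcp_rot: [-0.0, -0.167, 0.986, 0.0]
ft_force: [0.3, 0.4, 0.6]
grip_width: 0.996
finger_force: 0.0
```

>>> move_arm --moves '[{"x":0,"y":0,"z":0,"wx":0,"wy":0,"wz":0,"claw":0.2},{"x":0,"y":0,"z":0,"wx":0,"wy":0,"wz":0,"claw":-0.2},{"x":0,"y":0,"z":0,"wx":0,"wy":0,"wz":0,"claw":-1},{"x":0,"y":0,"z":0,"wx":0,"wy":0,"wz":0,"claw":-1},{"x":0,"y":0,"z":0,"wx":0,"wy":0,"wz":0,"claw":-1}]'

```text
t: 9.88
ee_pos: [0.5823, 0.1283, 0.0317]
tcp_rot: [0.001, -0.167, 0.986, 0.001]
ft_force: [-4.5, 1.7, 12.4]
grip_width: 0.448
finger_force: 61.3
```

>>> move_arm --moves '[{"x":0,"y":0,"z":0,"wx":0,"wy":0,"wz":0,"claw":-1},{"x":0,"y":0,"z":0,"wx":0,"wy":0,"wz":0,"claw":-1},{"x":0,"y":0,"z":0,"wx":0,"wy":0,"wz":0,"claw":-1}]'

```text
t: 10.25
ee_pos: [0.5823, 0.1283, 0.0317]
tcp_rot: [0.001, -0.167, 0.986, 0.0]
ft_force: [-3.6, 1.2, 12.5]
grip_width: 0.448
finger_force: 61.3
```

>>> move_arm --moves '[{"x":0,"y":0,"z":-0.1,"wx":0,"wy":0,"wz":0,"claw":-1},{"x":0,"y":0,"z":-0.1,"wx":0,"wy":0,"wz":0,"claw":-1},{"x":0,"y":0,"z":0,"wx":0,"wy":0,"wz":0,"claw":-1}]'

```text
t: 10.62
ee_pos: [0.5819, 0.1275, 0.0377]
tcp_rot: [-0.0, -0.167, 0.986, -0.0]
ft_force: [-0.6, 0.0, -2.3]
grip_width: 0.446
finger_force: 61.1
```

>>> move_arm --moves '[{"x":0,"y":0,"z":-0.1,"wx":0,"wy":0,"wz":0,"claw":-1},{"x":0,"y":0,"z":-0.1,"wx":0,"wy":0,"wz":0,"claw":-1},{"x":0,"y":0,"z":0,"wx":0,"wy":0,"wz":0,"claw":-1}]'

```text
t: 11.0
ee_pos: [0.5823, 0.1276, 0.0462]
tcp_rot: [0.0, -0.167, 0.986, -0.0]
ft_force: [0.6, 0.3, -2.6]
grip_width: 0.442
finger_force: 61.1
```

```bash
python3 - <<'E'
from h import *
go(0,0,.1317)
K=[]
a=bot.capture('scene'); b=cv2.imread('pics/c6.png'); cv2.imwrite('pics/s7.png',a[:,:,::-1])
# light-grey left catch pad rows along its column, gray profile
for z in (.04,.05,.06,.07,.08,.09,.1): 
    p=proj('scene',unit(0,.024,z)); print(z,p.round(1),a[int(round(p[1])),int(round(p[0]))])
E
```

```text
units shift [ 0.08 -0.   -2.14] turn [-0.    0.01  0.03] t 11.0 ee [0.5823 0.1276 0.0462] f [ 0.6  0.3 -2.6]
0.04 [236.6 218.1] [188 197 203]
0.05 [236.6 215.4] [132 140 145]
0.06 [236.5 212.8] [100 101 104]
0.07 [236.5 210.1] [104 103 105]
0.08 [236.4 207.5] [63 63 68]
0.09 [236.4 204.8] [50 52 55]
0.1 [236.3 202.1] [52 51 59]
```

The downward force of about 2.4 N is the carrier's weight, so it is free of its seat. I'll lift it to 10 cm.

>>> move_arm --moves '[{"x":0,"y":0,"z":-0.25,"wx":0,"wy":0,"wz":0,"claw":-1},{"x":0,"y":0,"z":-0.45,"wx":0,"wy":0,"wz":0,"claw":-1},{"x":0,"y":0,"z":-0.5,"wx":0,"wy":0,"wz":0,"claw":-1},{"x":0,"y":0,"z":-0.5,"wx":0,"wy":0,"wz":0,"claw":-1},{"x":0,"y":0,"z":-0.3,"wx":0,"wy":0,"wz":0,"claw":-1}]'

```text
t: 11.68
ee_pos: [0.5825, 0.1277, 0.1274]
tcp_rot: [0.001, -0.167, 0.986, -0.0]
ft_force: [1.0, 0.4, -2.9]
grip_width: 0.44
finger_force: 61.1
```

>>> move_arm --moves '[{"x":0,"y":0,"z":-0.14,"wx":0,"wy":0,"wz":0,"claw":-1},{"x":0,"y":0,"z":0,"wx":0,"wy":0,"wz":0,"claw":-1},{"x":0,"y":0,"z":0,"wx":0,"wy":0,"wz":0,"claw":-1},{"x":0,"y":0,"z":0,"wx":0,"wy":0,"wz":0,"claw":-1}]'

```text
t: 12.18
ee_pos: [0.5814, 0.1276, 0.1306]
tcp_rot: [-0.001, -0.167, 0.986, 0.0]
ft_force: [-0.1, 0.2, -2.4]
grip_width: 0.447
finger_force: 61.1
```

```bash
python3 - <<'E'
from h import *
o=bot.observe(); print(o['ee_pos'],o['ft_force'],o['finger_force'],o['grip_width'])
a=bot.capture('scene').astype(int); b=cv2.imread('pics/s7.png')[:,:,::-1].astype(int); s=cv2.imread('pics/scene0.png')[:,:,::-1].astype(int)
# grey-level columns: carrier column before (s7) & now; carrier bottom edge
for z in np.arange(.04,.22,.01):
    p=np.round(proj('scene',unit(-.02,-.0,z))).astype(int); print(round(z,2),p,'before',b[p[1],p[0]],'now',a[p[1],p[0]])
print('sound unit diff',np.abs(a[180:215,272:320]-s[180:215,272:320]).mean())
E
```

```text
[0.5813664  0.12759535 0.13063642] [-0.08731616  0.24583281 -2.35249137] 61.0888946056366 0.44694239853314544
0.04 [245 217] before [178 188 193] now [180 189 195]
0.05 [245 214] before [42 41 45] now [37 37 40]
0.06 [245 212] before [23 24 26] now [76 82 83]
0.07 [245 209] before [31 31 34] now [119 127 132]
0.08 [245 206] before [34 32 36] now [113  97  90]
0.09 [245 204] before [30 31 31] now [106  62  50]
0.1 [245 201] before [36 35 39] now [106  63  48]
0.11 [245 198] before [50 49 53] now [135  87  69]
0.12 [245 196] before [55 53 57] now [72 50 44]
0.13 [245 193] before [49 50 52] now [36 37 37]
0.14 [245 190] before [40 42 48] now [29 25 30]
0.15 [245 187] before [43 42 48] now [28 30 30]
0.16 [245 185] before [44 45 48] now [30 33 34]
0.17 [245 182] before [39 41 46] now [31 29 32]
0.18 [245 179] before [46 45 51] now [31 28 32]
0.19 [245 176] before [36 38 42] now [42 39 46]
0.2 [245 173] before [44 48 53] now [58 57 60]
0.21 [245 171] before [46 46 51] now [64 62 66]
sound unit diff 3.818650793650794
```

The carrier's underside now shows at z≈0.12, so it is 10 cm above its seat. The load is steady at 2.4 N, and the sound unit looks unchanged.

```bash
python3 -c "
from plant import bot
print(bot.close_job())"
```

```text
the job is handed in; nothing more can be done
None
```

The job is handed in: I pulled the left (blown) unit's lever over to its off stop, and the arm is holding that carrier upright by its squeezed catches about 10 cm above its seat; the arm touched nothing else.

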